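# Gauge an unmarked locating plug

### The job

The locating plugs have got mixed up. Take the one standing in the tray's red compartment by its stem and try it in the stepped gauge, one bore after the next from the smallest upward, pressing only lightly, until one lets it in; never put it into a wider bore than the first that takes it. Leave it standing there fully home, its shoulder down on the gauge, with the two plugs in the grey compartment and the things round about left as they are.

Things in the scene. Friction and masses are not known exactly. Their poses are not given: they have to be found in the camera images.
- plug_a: one of three brass locating plugs, alike: from below a spigot 10 mm long, a shoulder 4 mm wider and 5 mm thick, a round stem 16 mm in diameter, 36 mm high; 51 mm in all, about 0.11 kg. Origin: centre of the underside, z up. Spigot diameter 26, 30 or 34 mm, different for each; neither name nor pose tells which. The one in the tray's red compartment (another each time) is to be gauged.
- plug_b: another of the three brass locating plugs, alike: from below a spigot 10 mm long, a shoulder 4 mm wider and 5 mm thick, a round stem 16 mm in diameter, 36 mm high; 51 mm in all, about 0.11 kg. Origin: centre of the underside, z up. Spigot diameter 26, 30 or 34 mm, different for each; neither name nor pose tells which. The one in the tray's red compartment (another each time) is to be gauged.
- plug_c: the third of the three brass locating plugs, alike: from below a spigot 10 mm long, a shoulder 4 mm wider and 5 mm thick, a round stem 16 mm in diameter, 36 mm high; 51 mm in all, about 0.11 kg. Origin: centre of the underside, z up. Spigot diameter 26, 30 or 34 mm, different for each; neither name nor pose tells which. The one in the tray's red compartment (another each time) is to be gauged.
- gauge: aluminium block 66 x 186 x 23 mm on a rubber layer (yields 3 mm at most, 4 N/mm) and a foot 70 x 240 x 6 mm fixed to the bench; flat top 30 mm up, marked by over 20 N. Bores along y, 58 mm apart, smallest at +y. The right bore (1 mm play) takes a plug's 10 mm spigot, shoulder on the top face; smaller ones stop it; in wider ones it sinks, shoulder and all. Origin: underside centre; z up.
- bore_small (a point): mouth of the gauge's smallest bore (1 dark pip on the block beside it): centre of the bore, level with the block's top face; z up, x away from the pips. Blind bore 27 mm in diameter and 18 mm deep with a 1 mm chamfer at the mouth.
- bore_middle (a point): mouth of the gauge's middle bore (2 dark pips on the block beside it): centre of the bore, level with the block's top face; z up, x away from the pips. Blind bore 31 mm in diameter and 18 mm deep with a 1 mm chamfer at the mouth.
- bore_large (a point): mouth of the gauge's largest bore (3 dark pips on the block beside it): centre of the bore, level with the block's top face; z up, x away from the pips. Blind bore 35 mm in diameter and 18 mm deep with a 1 mm chamfer at the mouth.
- tray: low grey plastic tray 90 x 206 mm with a rim 11 mm high and 3 mm thick and a floor 3 mm thick, fixed to the bench. A rib divides it into a compartment with a red floor (84 x 83 mm, at +y) and a longer grey one (84 x 115 mm, at -y). Origin: centre of the underside.
- red_place (a point): centre of the floor of the tray's red compartment; axes as the tray
- grey_place (a point): centre of the floor of the tray's grey compartment; axes as the tray
- ink_jar_black: black ink jar, 64 mm in diameter and 72 mm high, standing at the back of the work; origin under its centre
- squeegee: wooden squeegee 73 x 190 x 24 mm, lying behind the work; origin under its centre
- pin_case: closed grey steel case 82 x 110 x 29 mm, standing behind the work; origin under its centre
There are look-alikes about, which are no part of the job. Leave any blue or white look-alike of the plug_a alone.

How it is judged:
By the outcome, as a careful person would: the job done as asked, in the order asked, and still so for the second after the job is handed in, with the robot touching nothing.
It also fails if it takes over 58 s, if anything falls off the work surface, if the arm or the gripper's body presses on something with over 40 N, if the wrist force passes 120 N, or if a joint passes its speed limit or range.

### The arm

A 6-joint arm with a two-finger parallel gripper is mounted at the origin on a cart in front of the work surface, level with it; the furniture and walls round the work are solid. World frame = base frame: x ahead of the robot, y to its left, z up, the work surface at z = 0. Lengths are in m, angles in rad, forces in N, time in s.
With the tool pointing down it reaches from about 0.35 to 0.775 m from the base axis. Payload 5.5 kg.
Tool frame: the origin (TCP) lies at the very end of the fingers, on their centre line; the grasp point (between the pads) lies env.hold_point_z behind it (env.hold_point_z is the distance from the TCP to the grasp point, in m); z points along the fingers, y is the line along which they close (so a half turn about z gives the same grasp; the last joint's range is limited). The gripper opens to 85 mm and grips with 20 to 120 N. Pads are 22 mm wide; open, the fingers measure 114 mm over their backs; the gripper's body (76 mm by 85 mm) begins 54 mm behind the grasp point. The pads swing forward as they close: fully open they stand 13 mm farther back than shut.
Start: joints at [1.149, 0.313, 0.046, 1.304, 0, 1.431], TCP at [0.16, 0.552, 0.231] pointing down, gripper open.
Joint ranges: [-2.76, 2.76], [-0.86, 1.69], [-1.03, 1.26], [-2.2, 2.34], [-1.47, 1.5], [-3.14, 3.14]. Speed limits (rad/s): [2.57, 2.57, 3.14, 3.14, 3.14, 3.14].

### API

Orientations are given as a unit quaternion [w, x, y, z].
In Python, from workcell import env gives the robot as it stands.
- The arm moves only by the tool carry_out, never from a script. Its argument "steps" is a list of rows, each a list of 3 entries, a list of its own where there are three numbers: the turn, a rotation vector about the tool's x, y, z in degrees, then the shift along the tool's x, y, z in cm, then the closure in counts, from 0 (fully open) to 255 (shut). A call has exactly 8 rows; each row is the pose to reach, as a shift and turn from the pose commanded when the call began, along the tool's axes at that moment; what a row does not reach only later rows make up. A row lasts 1/8 s, in which the tool goes at most 62.5 mm and 10.7 degrees, less where a joint would pass 70% of its speed; a pose out of reach is approached as far as the arm can. A call with a gripper value outside its range is refused whole. The fingers move at their own pace and stop on an object; "force" is the grip in N (left out, the last holds). Time passes only in rows, so rows that repeat a pose let the fingers close, or fill a call up. It gives the time, the measured TCP pose, the force, the opening and the grip force at its end, in the units of the state.
- env.get_state(): the state, without advancing time (a new reading comes with each control period).
- env.read_camera(name): name is "scene" or "top" or "wrist"; returns (picture, depth): 480x640x3 uint8, red, green, blue; 480x640 float32, m along the optical axis (not along the pixel's ray), 0 where there is no reading.
- env.get_calibration(name): a dict with "fx", "fy", "cx", "cy" (pixels), "origin" and "orientation" of the camera in the world. Camera axes: x right, y up, looking along -z (the intrinsics and any distortion apply to the point x, -y, -z); pixel columns grow to the right and rows downward; lengths in m; the calibration is good to about 2 mm. A picture is of the moment at which its call begins: read the wrist's pose just before it. get_calibration takes no time and is no camera call; for the wrist camera it gives the pose at the moment of the call.
- env.hand_in(): hands the job in; it is judged then, once.
The state is a dict: "clock": time; "joint_pos": joint angles; "qvel": joint speeds; "tau": joint torques, N m; "tcp_pos": TCP position; "orientation": TCP orientation; "wrist_force": force on the tool from outside, world axes, zero at the start; "ft_torque": the same for the moment, N m; "finger_gap": finger opening in m; "grip_force": force on a finger pad.
Only numpy, scipy, OpenCV 4.12 (cv2) and the standard library are available. Lean on these libraries where they do the work, as an engineer would, in place of code of your own. Each camera call takes 0.05 s, during which the arm holds its last target. There are 200 camera calls.

## Working session

There is one attempt and no reset: what is moved stays moved. The work goes in short steps, Python scripts to look and compute and a tool call to move; the robot and the scene stay as the last step left them, time stands still between calls to the robot, and variables do not carry over. Pictures are saved under pics/ and viewed, at most 10 in all, crops included, and the job is handed in when it is done.

Besides the shell and the picture viewer there is one more tool, called after ">>>" by a JSON object that holds its "op" and its "data", one argument or row to a line. carry_out: Moves the arm, as the interface text tells. Its arguments: {"type":"object","properties":{"steps":{"type":"array","items":{"type":"array"}},"force":{"type":"number"}},"required":["steps"]}

```bash
mkdir -p pics; ls; cat > h.py <<'E'
import numpy as np, cv2
from scipy.spatial.transform import Rotation as R
from workcell import env
def rot(q): return R.from_quat([q[1],q[2],q[3],q[0]])
def snap(name,f=None):
    c=env.get_calibration(name); p,d=env.read_camera(name)
    if f: cv2.imwrite('pics/'+f,p[:,:,::-1])
    return p,d,c
def ray(c,u,v,z):
    d=rot(c['orientation']).apply([(u-c['cx'])/c['fx'],-(v-c['cy'])/c['fy'],-1])
    o=np.array(c['origin']); return o+d*(z-o[2])/d[2]
def pt(c,u,v,dep):
    return np.array(c['origin'])+rot(c['orientation']).apply([(u-c['cx'])/c['fx']*dep,-(v-c['cy'])/c['fy']*dep,-dep])
E
python3 - <<'E'
from h import *
s=env.get_state()
for k in s: print(k,np.round(s[k],4))
print(env.hold_point_z)
for n in('scene','top'):
    p,d,c=snap(n,n+'1.png'); print(n,c)
np.save('top_d.npy',d)
E
```

```text
pics
clock 0.0
joint_pos [ 1.1494  0.314   0.045   1.3036 -0.      1.4312]
qvel [ 0.0005 -0.0005 -0.001   0.0003  0.0011  0.    ]
tau [-1.00000e-04 -4.80631e+01  2.98533e+01  1.97000e-02  0.00000e+00
  0.00000e+00]
tcp_pos [0.1597 0.5518 0.2304]
orientation [-2.000e-04  1.404e-01  9.901e-01 -9.000e-04]
wrist_force [0.5742 0.0154 0.7041]
ft_torque [-0.0214 -0.0252  0.0293]
grip_force 0.0
finger_gap 0.0851
0.0187
scene {'fx': 457.3547646063334, 'fy': 457.3547646063334, 'cx': 321.28841681946363, 'cy': 244.36083461525848, 'origin': array([0.24242183, 0.8147701 , 0.55649807]), 'orientation': array([-0.21075086, -0.10359077,  0.45588206,  0.85850135])}
top {'fx': 511.34449335046156, 'fy': 511.34449335046156, 'cx': 324.614261186509, 'cy': 243.0485200674218, 'origin': array([0.3954481 , 0.15077382, 1.11459466]), 'orientation': array([ 0.70863632,  0.06655396, -0.06048603, -0.69981896])}
```

View pics/top1.png

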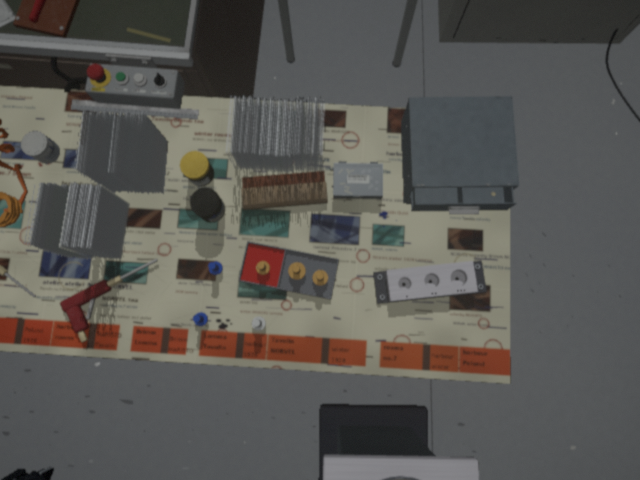

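View pics/scene1.png

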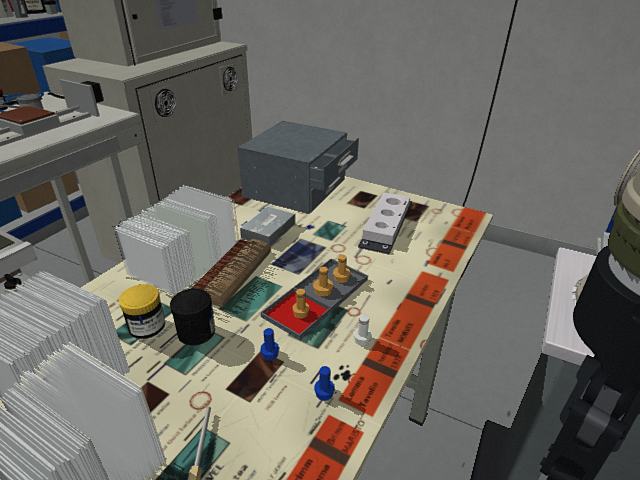

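The top view shows three brass plugs in the tray: one on the red floor at about (262,268), and two on the grey at (297,270) and (320,277). Blue look-alikes stand at (215,268) and (200,319), and a white one at (258,323). The brass plug on the red floor is the one meant. The gauge bores are at (405,283), (432,280) and (459,276). I'll confirm this in a crop and measure.

```bash
python3 - <<'E'
from h import *
p,d,c=snap('top')
big=np.vstack([cv2.resize(p[240:305,235:345],(790,296),interpolation=cv2.INTER_CUBIC)[:,:],cv2.resize(p[250:312,370:490],(790,300),interpolation=cv2.INTER_CUBIC)])
cv2.imwrite('pics/crop1.png',big[:,:,::-1])
h=cv2.cvtColor(p,cv2.COLOR_RGB2HSV)
m=cv2.inRange(h,(12,120,90),(25,255,255)); m[:240]=0;m[305:]=0;m[:,:235]=0;m[:,345:]=0
n,l,st,ce=cv2.connectedComponentsWithStats(m)
for i in range(1,n):
  if st[i,4]>20:
    vs,us=np.where(l==i); P=np.array([pt(c,u,v,d[v,u]) for u,v in zip(us,vs)])
    t=P[P[:,2]>P[:,2].max()-.008]; print(ce[i],st[i,4],'zmax',P[:,2].max().round(4),'top centre',t.mean(0).round(4),np.median(P[:,2]))
# gauge: light block
m=((d>0)).astype(np.uint8)
Z=np.zeros(d.shape);XY=np.zeros(d.shape+(2,))
for v in range(250,312):
  for u in range(370,490):
    q=pt(c,u,v,d[v,u]);Z[v,u]=q[2];XY[v,u]=q[:2]
m=((Z>.024)&(Z<.036)).astype(np.uint8)
cs,_=cv2.findContours(m,cv2.RETR_CCOMP,cv2.CHAIN_APPROX_NONE)
for k in cs:
  if cv2.contourArea(k)>15:
    (u,v),(w,hh),a=cv2.minAreaRect(k); print('cont',u,v,w,hh,a,ray(c,u,v,.030).round(4), cv2.contourArea(k))
r=max(cs,key=cv2.contourArea); b=cv2.boxPoints(cv2.minAreaRect(r)); print([ray(c,*x,.03).round(4) for x in b])
E
```

```text
[262.28125  267.265625] 128 zmax 0.0582 top centre [0.5393 0.2956 0.0538] 0.018707304173078865
[296.52747253 270.5       ] 182 zmax 0.0568 top centre [0.5332 0.2216 0.0529] 0.018288951291250966
[319.89130435 277.13043478] 138 zmax 1.1146 top centre [0.3954 0.1508 1.1146] 0.01852863126533566
cont 431.48870849609375 280.89410400390625 31.21420669555664 88.56454467773438 83.8844985961914 [ 0.5136 -0.0666  0.03  ] 2615.0
cont 404.5 283.5 13.0 13.0 0.0 [ 0.5074 -0.0093  0.03  ] 136.0
cont 431.5 280.5 15.0 15.0 0.0 [ 0.5145 -0.0667  0.03  ] 176.5
cont 458.25006103515625 277.7500305175781 16.970561981201172 16.26345443725586 45.0 [ 0.521  -0.1236  0.03  ] 221.5
[array([0.5356, 0.0301, 0.03  ]), array([ 0.5582, -0.1581,  0.03  ]), array([ 0.4919, -0.1626,  0.03  ]), array([0.4697, 0.0237, 0.03  ])]
```

View pics/crop1.png

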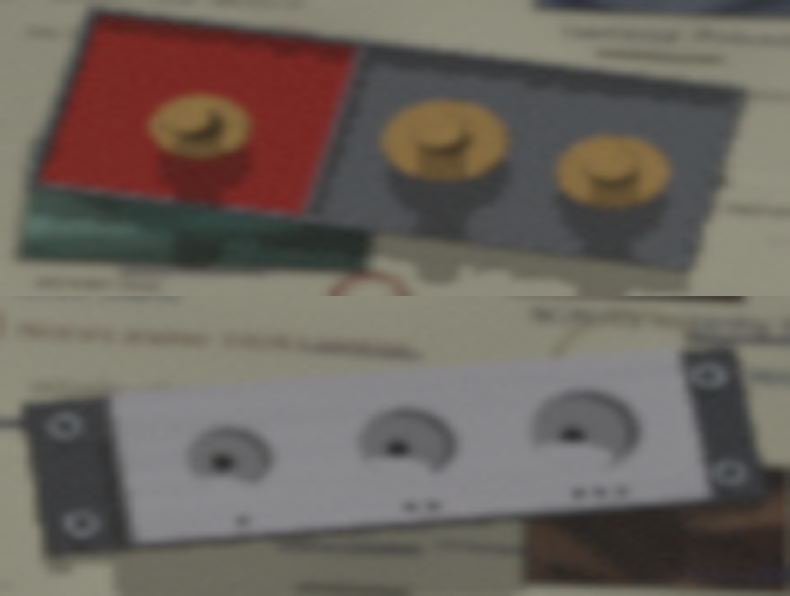

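The crop confirms it: the red floor at left holds a single brass plug, and the one-pip bore is at the left (+y). Next I'll move above the red-compartment plug, with the fingers closing along world x so they stay clear of the neighbouring plugs.

>>> {"op": "carry_out", "data": {
  "steps": [
    [[0,0,9],[-5.4,-1.7,1.0],0],
    [[0,0,18.5],[-10.8,-3.5,2.0],0],
    [[0,0,28],[-16.3,-5.3,3.0],0],
    [[0,0,37],[-21.7,-7.0,4.0],0],
    [[0,0,46.5],[-27.2,-8.8,5.0],0],
    [[0,0,55.5],[-32.6,-10.5,6.0],0],
    [[0,0,65],[-38.1,-12.3,7.0],0],
    [[0,0,73.9],[-43.5,-14.0,8.0],0]
  ]
}}

```text
clock: 1.15
tcp_pos: [0.5401, 0.2956, 0.1507]
orientation: [-0.0, 0.709, 0.705, -0.0]
wrist_force: [-0.9, 0.3, -0.1]
finger_gap: 0.0853
grip_force: 0.0
```

>>> {"op": "carry_out", "data": {
  "steps": [
    [[0,0,0],[0,0,0],0],
    [[0,0,0],[0,0,0],0],
    [[0,0,0],[0,0,0],0],
    [[0,0,0],[0,0,0],0],
    [[0,0,0],[0,0,0],0],
    [[0,0,0],[0,0,0],0],
    [[0,0,0],[0,0,0],0],
    [[0,0,0],[0,0,0],0]
  ]
}}

```text
clock: 2.15
tcp_pos: [0.5388, 0.2969, 0.1513]
orientation: [-0.0, 0.707, 0.707, 0.0]
wrist_force: [-1.0, 1.3, 0.1]
finger_gap: 0.0851
grip_force: 0.0
```

```bash
python3 - <<'E'
from h import *
s=env.get_state()
print(s['clock'],s['tcp_pos'],rot(s['orientation']).as_matrix().round(4),s['joint_pos'],s['wrist_force'])
p,d,c=snap('wrist','w1.png'); print(c)
h=cv2.cvtColor(p,cv2.COLOR_RGB2HSV)
m=cv2.inRange(h,(12,110,70),(28,255,255))
n,l,st,ce=cv2.connectedComponentsWithStats(m)
for i in range(1,n):
  if st[i,4]>150: print(st[i],ce[i].round(1))
E
```

```text
2.15 [0.53883508 0.29690331 0.15132489] [[ 8.e-04  1.e+00  0.e+00]
 [ 1.e+00 -8.e-04  1.e-04]
 [ 1.e-04  0.e+00 -1.e+00]] [3.73190087e-01 4.22806145e-01 8.33292123e-03 1.15626692e+00
 4.82074847e-05 1.94479845e+00] [-1.0086401   1.27420432  0.1161016 ]
{'fx': 414.1555594996747, 'fy': 414.1555594996747, 'cx': 318.91900162491123, 'cy': 234.79280781947188, 'origin': array([0.5402083 , 0.37907677, 0.29380545]), 'orientation': array([ 9.86913346e-01, -1.61246866e-01,  8.47470876e-04, -8.81170777e-04])}
[ 300  200   43   50 1577] [320.7 222.8]
[ 275  288   64  125 4077] [304.6 343.9]
```

View pics/w1.png

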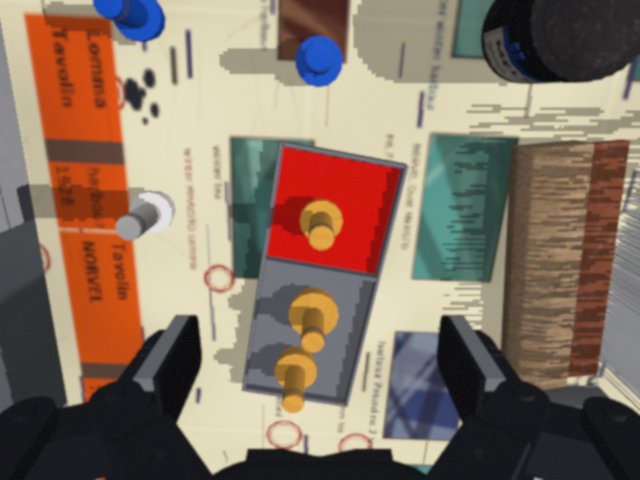

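The wrist view shows the red-floor plug with its stem top at about (321,238). The two grey-compartment plugs are at (312,320) and (294,380). I'll cast the ray for the stem top.

```bash
python3 - <<'E'
from h import *
p,d,c=snap('wrist')
cr=p[195:255,290:355]
P=np.array([np.r_[pt(c,u,v,d[v,u]),u,v] for v in range(190,260) for u in range(285,360) if d[v,u]>0])
t=P[(P[:,2]>.046)&(P[:,2]<.062)]
print(len(t)); print(t.mean(0).round(4),t[:,:3].min(0).round(4),t[:,:3].max(0).round(4))
print(np.histogram(P[:,2],bins=[0,.006,.012,.016,.021,.03,.04,.046,.05,.053,.056,.06]))
q=t[t[:,2]>np.percentile(t[:,2],30)]
(u,v),r=cv2.minEnclosingCircle(q[:,3:].astype(np.float32)); print(u,v,r,ray(c,u,v,.054))
s=P[(P[:,2]>.016)&(P[:,2]<.0205)]; (u,v),r=cv2.minEnclosingCircle(s[:,3:].astype(np.float32)); print('shoulder',len(s),u,v,r,ray(c,u,v,.018), 2*r*(c['origin'][2]-.018)/c['fx'])
E
```

```text
572
[5.406000e-01 2.978000e-01 5.300000e-02 3.204003e+02 2.354091e+02] [0.5329 0.2888 0.0461] [0.5486 0.3047 0.0556]
(array([3643,    2,   37,  741,   76,  102,   50,   56,   87,  429,    0]), array([0.   , 0.006, 0.012, 0.016, 0.021, 0.03 , 0.04 , 0.046, 0.05 ,
       0.053, 0.056, 0.06 ]))
320.5526428222656 236.92105102539062 12.61989688873291 [0.54072639 0.29716606 0.054     ]
shoulder 737 320.0714416503906 220.35714721679688 21.243331909179688 [0.54047586 0.29702569 0.018     ] 0.02829186678645714
```

>>> {"op": "carry_out", "data": {
  "steps": [
    [[0,0,0],[0,0.18,3.0],0],
    [[0,0,0],[0,0.18,6.0],0],
    [[0,0,0],[0,0.18,9.0],0],
    [[0,0,0],[0,0.18,11.0],0],
    [[0,0,0],[0,0.18,12.2],0],
    [[0,0,0],[0,0.18,12.6],0],
    [[0,0,0],[0,0.18,12.6],0],
    [[0,0,0],[0,0.18,12.6],0]
  ]
}}

```text
clock: 3.25
tcp_pos: [0.5414, 0.2972, 0.0263]
orientation: [0.0, 0.707, 0.707, 0.001]
wrist_force: [0.0, -0.1, -1.0]
finger_gap: 0.0855
grip_force: 0.0
```

>>> {"op": "carry_out", "data": {
  "steps": [
    [[0,0,0],[0,0,0],80],
    [[0,0,0],[0,0,0],140],
    [[0,0,0],[0,0,0],180],
    [[0,0,0],[0,0,0],200],
    [[0,0,0],[0,0,0],220],
    [[0,0,0],[0,0,0],240],
    [[0,0,0],[0,0,0],255],
    [[0,0,0],[0,0,0],255]
  ],
  "force": 40
}}

```text
clock: 4.25
tcp_pos: [0.5406, 0.2969, 0.0253]
orientation: [-0.0, 0.707, 0.707, 0.0]
wrist_force: [0.8, 0.4, 1.7]
finger_gap: 0.0147
grip_force: 39.0
```

>>> {"op": "carry_out", "data": {
  "steps": [
    [[0,0,0],[0,0,-2],255],
    [[0,0,0],[0,0,-5],255],
    [[0,0,0],[0,0,-8],255],
    [[0,0,0],[-2,-0.2,-10],255],
    [[0,0,0],[-6,-0.6,-10.5],255],
    [[0,0,0],[-11,-1.2,-10.5],255],
    [[0,0,0],[-16,-1.8,-10.5],255],
    [[0,0,0],[-20,-2,-10.5],255]
  ]
}}

```text
clock: 5.25
tcp_pos: [0.519, 0.0943, 0.1299]
orientation: [-0.0, 0.708, 0.706, -0.001]
wrist_force: [0.5, -0.5, -0.3]
finger_gap: 0.0146
grip_force: 39.1
```

>>> {"op": "carry_out", "data": {
  "steps": [
    [[0,0,0],[-4,-0.5,0],255],
    [[0,0,0],[-8,-1,0],255],
    [[0,0,0],[-12,-1.5,0],255],
    [[0,0,0],[-14.5,-1.8,0],255],
    [[0,0,0],[-15.5,-2,0],255],
    [[0,0,0],[-15.7,-2,0],255],
    [[0,0,0],[-15.7,-2,0],255],
    [[0,0,0],[-15.7,-2,0],255]
  ]
}}

```text
clock: 6.25
tcp_pos: [0.5004, -0.0592, 0.1302]
orientation: [-0.0, 0.707, 0.707, 0.0]
wrist_force: [-1.0, 0.0, -0.6]
finger_gap: 0.0149
grip_force: 39.1
```

```bash
python3 - <<'E'
from h import *
s=env.get_state()
print(s['clock'],s['tcp_pos'],s['orientation'].round(4),s['wrist_force'],s['finger_gap'])
p,d,c=snap('wrist','w2.png'); print(c['origin'])
E
```

```text
6.25 [ 0.50038174 -0.05919655  0.13023745] [-1.000e-04  7.069e-01  7.073e-01  1.000e-04] [-1.03931064  0.00255657 -0.55022829] 0.014871255805694367
[0.50165057 0.02293362 0.27274671]
```

View pics/w2.png

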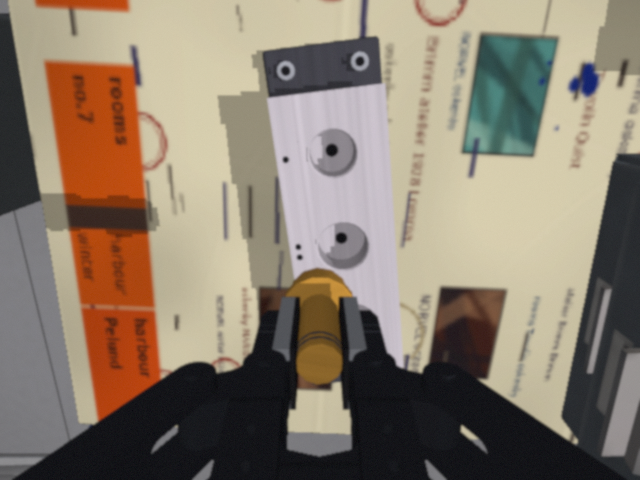

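The wrist view shows the one-pip bore at about (332,152), the two-pip bore at (342,244), and the held plug's shoulder edge at about (318,270). I'll measure the bores and the held plug in this same view.

```bash
cat > bores.py <<'E'
from h import *
def bores(p,d,c):
    u,v=np.meshgrid(np.arange(640),np.arange(480))
    q=rot(c['orientation']).apply(np.stack([(u-c['cx'])/c['fx'],-(v-c['cy'])/c['fy'],-np.ones_like(u,float)],-1).reshape(-1,3)).reshape(480,640,3)
    W=np.array(c['origin'])+q*d[...,None]; Z=W[...,2]
    m=((Z>.0265)&(Z<.034)).astype(np.uint8)
    print('top z',np.median(Z[m>0]))
    cs,hi=cv2.findContours(m,cv2.RETR_CCOMP,cv2.CHAIN_APPROX_NONE)
    for k,h in zip(cs,hi[0]):
        a=cv2.contourArea(k)
        if h[3]>=0 and a>300:
            w=np.array([ray(c,x,y,.03)[:2] for x,y in k[:,0]])
            (x,y),(a1,a2),an=cv2.fitEllipse((w*1e4).astype(np.float32))
            print('bore',k[:,0].mean(0).round(1),'ctr',round(x/1e4,4),round(y/1e4,4),'axes mm',round(a1/10,1),round(a2/10,1))
    return W
E
python3 - <<'E'
from bores import *
for i in range(2):
    p,d,c=snap('wrist'); W=bores(p,d,c)
h=cv2.cvtColor(p,cv2.COLOR_RGB2HSV); m=cv2.inRange(h,(8,110,50),(30,255,255))>0
m[:262]=0;m[390:]=0;m[:,:285]=0;m[:,355:]=0
for v in range(266,300,4):
    x=np.where(m[v])[0]
    if len(x): print(v,x.min(),x.max(),np.median(W[v,x],axis=0).round(4), W[v,x,0].min().round(4),W[v,x,0].max().round(4))
for v in range(330,380,10):
    x=np.where(m[v])[0]; print(v,x.min(),x.max(),np.median(W[v,x],axis=0).round(4))
E
```

```text
top z 0.02977356940504544
bore [341.9 244.7] ctr 0.5154 -0.0653 axes mm 30.4 30.8
bore [331.7 152.5] ctr 0.5086 -0.0083 axes mm 26.8 27.1
top z 0.029775170271455237
bore [341.6 245. ] ctr 0.5154 -0.0654 axes mm 30.3 30.9
bore [331.4 152.2] ctr 0.5086 -0.0084 axes mm 26.7 27.1
270 312 325 [ 0.5012 -0.047   0.1114] 0.4985 0.504
274 302 334 [ 0.5011 -0.0455  0.119 ] 0.4942 0.5079
278 298 340 [ 0.5015 -0.0459  0.1219] 0.4929 0.5104
282 294 342 [ 0.5011 -0.0474  0.1225] 0.4914 0.5107
286 291 345 [ 0.5011 -0.0491  0.1225] 0.4901 0.512
290 285 348 [ 0.5005 -0.0509  0.1225] 0.4765 0.5132
294 285 351 [ 0.5015 -0.0525  0.1229] 0.4877 0.5144
298 299 340 [ 0.5017 -0.0527  0.126 ] 0.4938 0.5092
330 299 339 [ 0.5015 -0.053   0.1489]
340 298 340 [ 0.5012 -0.0528  0.1554]
350 298 341 [ 0.5017 -0.0545  0.1585]
360 296 342 [ 0.5017 -0.058   0.1589]
370 296 342 [ 0.5015 -0.062   0.1586]
```

```bash
python3 - <<'E'
from bores import *
p,d,c=snap('wrist'); W=bores(p,d,c)
h=cv2.cvtColor(p,cv2.COLOR_RGB2HSV); m=cv2.inRange(h,(8,110,50),(30,255,255))>0
m[:262]=0;m[400:]=0;m[:,:285]=0;m[:,355:]=0
t=m&(W[...,2]>.1565)&(W[...,2]<.161); v,u=np.where(t); print('stemtop',len(v),v.min(),v.max(),u.min(),u.max())
zt=np.median(W[t][:,2]); print(zt)
k=max(cv2.findContours(t.astype(np.uint8),0,cv2.CHAIN_APPROX_NONE)[0],key=len)
w=np.array([ray(c,*x,zt)[:2] for x in k[:,0]]); print(w.min(0),w.max(0),cv2.fitEllipse((w*1e4).astype(np.float32)))
s=m&(W[...,2]>.1205)&(W[...,2]<.1245); k=max(cv2.findContours(s.astype(np.uint8),0,cv2.CHAIN_APPROX_NONE)[0],key=len)
w=np.array([ray(c,*x,.1226)[:2] for x in k[:,0]]); w=w[w[:,1]>-.0515]
print('shoulder',w.min(0),w.max(0))
for R_ in (.015,.017,.019):
  from scipy.optimize import least_squares
  f=least_squares(lambda q:np.hypot(*(w-q).T)-R_,[.501,-.06],loss='soft_l1',f_scale=.0005);print(R_,f.x,f.cost)
E
```

```text
top z 0.029754715645692403
bore [342.  244.8] ctr 0.5154 -0.0654 axes mm 30.3 30.8
bore [331.8 152. ] ctr 0.5087 -0.0083 axes mm 26.7 27.1
stemtop 1647 338 383 296 341
0.15865810447893808
[ 0.49398541 -0.06717919] [ 0.50869201 -0.05007002] ((5013.71875, -589.8583984375), (152.54690551757812, 164.92283630371094), 177.2740020751953)
shoulder [ 0.48863933 -0.05140614] [ 0.51348312 -0.04398301]
0.015 [ 0.50113022 -0.05957048] 2.6337835069934127e-06
0.017 [ 0.50119498 -0.06181342] 6.073890147578106e-06
0.019 [ 0.5012363  -0.06398634] 1.0156550300615212e-05
```

>>> {"op": "carry_out", "data": {
  "steps": [
    [[0,0,0],[2,0.3,0],255],
    [[0,0,0],[4,0.6,0],255],
    [[0,0,0],[5.1,0.75,1],255],
    [[0,0,0],[5.1,0.75,3],255],
    [[0,0,0],[5.1,0.75,5],255],
    [[0,0,0],[5.1,0.75,6.5],255],
    [[0,0,0],[5.1,0.75,7.2],255],
    [[0,0,0],[5.1,0.75,7.2],255]
  ]
}}

```text
clock: 7.45
tcp_pos: [0.5076, -0.0091, 0.0579]
orientation: [-0.0, 0.707, 0.707, -0.0]
wrist_force: [0.2, -0.4, -1.7]
finger_gap: 0.0146
grip_force: 39.1
```

>>> {"op": "carry_out", "data": {
  "steps": [
    [[0,0,0],[0,0,0],255],
    [[0,0,0],[0,0,0],255],
    [[0,0,0],[0,0,0.1],255],
    [[0,0,0],[0,0,0.2],255],
    [[0,0,0],[0,0,0.3],255],
    [[0,0,0],[0,0,0.4],255],
    [[0,0,0],[0,0,0.4],255],
    [[0,0,0],[0,0,0.4],255]
  ]
}}

```text
clock: 8.45
tcp_pos: [0.5079, -0.009, 0.0543]
orientation: [-0.0, 0.707, 0.707, 0.0]
wrist_force: [-0.6, 0.0, -0.9]
finger_gap: 0.0145
grip_force: 39.1
```

>>> {"op": "carry_out", "data": {
  "steps": [
    [[0,0,0],[0.06,0,0],255],
    [[0,0,0],[0.06,0,0.08],255],
    [[0,0,0],[0.06,0,0.16],255],
    [[0,0,0],[0.06,0,0.24],255],
    [[0,0,0],[0.06,0,0.32],255],
    [[0,0,0],[0.06,0,0.36],255],
    [[0,0,0],[0.06,0,0.36],255],
    [[0,0,0],[0.06,0,0.36],255]
  ]
}}

```text
clock: 9.45
tcp_pos: [0.5079, -0.0085, 0.0507]
orientation: [-0.0, 0.707, 0.707, 0.0]
wrist_force: [-0.0, 0.4, -0.0]
finger_gap: 0.0149
grip_force: 39.1
```

>>> {"op": "carry_out", "data": {
  "steps": [
    [[0,0,0],[0,0,0.05],255],
    [[0,0,0],[0,0,0.1],255],
    [[0,0,0],[0,0,0.15],255],
    [[0,0,0],[0,0,0.2],255],
    [[0,0,0],[0,0,0.25],255],
    [[0,0,0],[0,0,0.25],255],
    [[0,0,0],[0,0,0.25],255],
    [[0,0,0],[0,0,0.25],255]
  ]
}}

```text
clock: 10.45
tcp_pos: [0.5079, -0.0084, 0.0482]
orientation: [0.0, 0.707, 0.707, 0.0]
wrist_force: [-0.5, 0.1, -1.8]
finger_gap: 0.0147
grip_force: 39.1
```

>>> {"op": "carry_out", "data": {
  "steps": [
    [[0,0,0],[0,0,0.06],255],
    [[0,0,0],[0,0,0.12],255],
    [[0,0,0],[0,0,0.18],255],
    [[0,0,0],[0,0,0.24],255],
    [[0,0,0],[0,0,0.3],255],
    [[0,0,0],[0,0,0.36],255],
    [[0,0,0],[0,0,0.4],255],
    [[0,0,0],[0,0,0.4],255]
  ]
}}

```text
clock: 11.45
tcp_pos: [0.5079, -0.0084, 0.0441]
orientation: [-0.0, 0.707, 0.707, 0.0]
wrist_force: [0.2, -0.2, -1.9]
finger_gap: 0.0147
grip_force: 39.1
```

>>> {"op": "carry_out", "data": {
  "steps": [
    [[0,0,0],[0,0,0.04],255],
    [[0,0,0],[0,0,0.08],255],
    [[0,0,0],[0,0,0.12],255],
    [[0,0,0],[0,0,0.16],255],
    [[0,0,0],[0,0,0.2],255],
    [[0,0,0],[0,0,0.2],255],
    [[0,0,0],[0,0,0.2],255],
    [[0,0,0],[0,0,0.2],255]
  ]
}}

```text
clock: 12.45
tcp_pos: [0.5079, -0.0085, 0.0423]
orientation: [0.0, 0.707, 0.707, 0.0]
wrist_force: [-0.6, -0.9, 0.6]
finger_gap: 0.0145
grip_force: 39.2
```

>>> {"op": "carry_out", "data": {
  "steps": [
    [[0,0,0],[0,0,0.03],255],
    [[0,0,0],[0,0,0.06],255],
    [[0,0,0],[0,0,0.1],255],
    [[0,0,0],[0,0,0.12],255],
    [[0,0,0],[0,0,0.12],255],
    [[0,0,0],[0,0,0.12],255],
    [[0,0,0],[0,0,0.12],255],
    [[0,0,0],[0,0,0.12],255]
  ]
}}

```text
clock: 13.45
tcp_pos: [0.5079, -0.0084, 0.0411]
orientation: [0.0, 0.707, 0.707, 0.0]
wrist_force: [-2.6, 0.3, 4.3]
finger_gap: 0.0149
grip_force: 39.6
```

The shoulder is seated: contact is about 4 N, at the expected home height. I'll unload slightly, release and rise.

>>> {"op": "carry_out", "data": {
  "steps": [
    [[0,0,0],[0,0,-0.05],255],
    [[0,0,0],[0,0,-0.05],255],
    [[0,0,0],[0,0,-0.05],200],
    [[0,0,0],[0,0,-0.05],150],
    [[0,0,0],[0,0,-0.05],80],
    [[0,0,0],[0,0,-0.05],0],
    [[0,0,0],[0,0,-0.05],0],
    [[0,0,0],[0,0,-0.05],0]
  ]
}}

```text
clock: 14.45
tcp_pos: [0.5079, -0.0084, 0.0415]
orientation: [0.0, 0.707, 0.707, 0.0]
wrist_force: [-0.3, -0.6, 0.7]
finger_gap: 0.0854
grip_force: 0.0
```

>>> {"op": "carry_out", "data": {
  "steps": [
    [[0,0,0],[0,0,-1],0],
    [[0,0,0],[0,0,-3],0],
    [[0,0,0],[0,0,-6],0],
    [[0,0,0],[-2,0,-10],0],
    [[0,0,0],[-5,0,-13],0],
    [[0,0,0],[-6,0,-14],0],
    [[0,0,0],[-6,0,-14],0],
    [[0,0,0],[-6,0,-14],0]
  ]
}}

```text
clock: 15.45
tcp_pos: [0.5069, -0.0676, 0.1802]
orientation: [-0.001, 0.707, 0.707, -0.0]
wrist_force: [-0.3, 0.3, -0.3]
finger_gap: 0.0852
grip_force: 0.0
```

```bash
python3 - <<'E'
from bores import *
s=env.get_state(); print(s['clock'],s['tcp_pos'],s['wrist_force'])
p,d,c=snap('wrist','w3.png'); W=bores(p,d,c)
h=cv2.cvtColor(p,cv2.COLOR_RGB2HSV); m=cv2.inRange(h,(12,110,50),(28,255,255))>0
m&=(abs(W[...,0]-.508)<.03)&(abs(W[...,1]+.008)<.03)
z=W[m][:,2]; print(len(z),np.histogram(z,bins=np.arange(.02,.086,.003)))
print('top',np.median(W[m&(W[...,2]>.067)],axis=0),'shoulder',np.median(W[m&(W[...,2]>.032)&(W[...,2]<.038)],axis=0))
E
```

```text
15.45 [ 0.50693041 -0.06763734  0.1802394 ] [-0.28856497  0.30100917 -0.25856085]
top z 0.02973353040669871
bore [338.5 282.5] ctr 0.5221 -0.1226 axes mm 34.3 35.1
bore [329.8 211.1] ctr 0.5154 -0.0655 axes mm 30.6 31.1
bore [319.2 131. ] ctr 0.5084 -0.0092 axes mm 30.0 30.1
1443 (array([  0,   0,   0,   0, 494, 323,   5,   6,   4,   4,   8,   4,   4,
         0,   7,  24, 348, 207,   0,   0,   0]), array([0.02 , 0.023, 0.026, 0.029, 0.032, 0.035, 0.038, 0.041, 0.044,
       0.047, 0.05 , 0.053, 0.056, 0.059, 0.062, 0.065, 0.068, 0.071,
       0.074, 0.077, 0.08 , 0.083]))
top [ 0.50828456 -0.00857732  0.07072121] shoulder [ 0.50891771 -0.00520268  0.03479765]
```

View pics/w3.png

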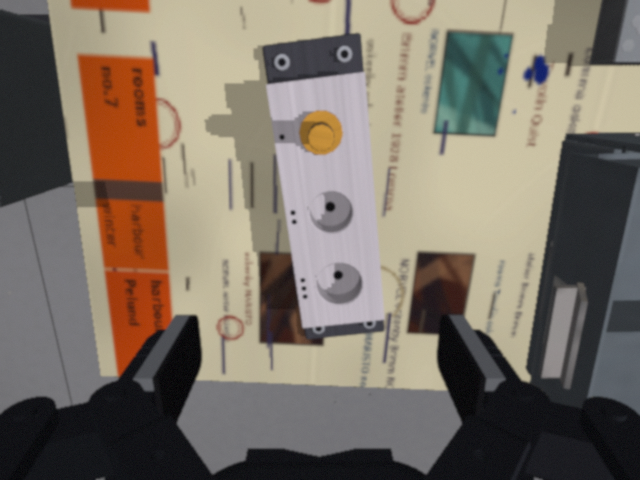

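The picture shows the plug upright in the one-pip bore at about (320,133). Its shoulder top is at z = 34.8 mm and its stem top at 71 mm, as expected for fully home. The other two bores are empty.

```bash
python3 -c "
from workcell import env
print(env.hand_in())"
```

```text
the job is handed in; nothing more can be done
None
```

The plug from the red compartment went into the smallest bore on the first try and stands there fully home, shoulder down on the gauge. The hardest press I saw was about 4 N, I moved nothing else, and the job is handed in.

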